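Change round-bottomed flasks over to the cork rings of their size

ROBOT

A 6-joint arm with a two-finger parallel gripper is mounted at the origin on the work surface. World frame = base frame: x ahead of the robot, y to its left, z up, the work surface at z = 0. Lengths are in m, angles in degrees, forces in N, time in s.
With the tool pointing down it reaches from about 0.4 to 0.825 m from the base axis. Payload 7 kg.
Tool frame: the origin (TCP) lies at the very end of the fingers, on their centre line; the grasp point (between the pads) lies 19 mm behind it (ctrl.hold_point_z is the distance from the TCP to the grasp point, in m); z points along the fingers, y is the line along which they close (so a half turn about z gives the same grasp; the last joint's range is limited). The gripper opens to 88 mm and grips with 3 to 60 N. Pads are 19 mm wide; open, the fingers measure 130 mm over their backs; the gripper's body (78 mm by 193 mm) begins 47 mm behind the grasp point.
Start: joints at [87.783, 20.546, 0.682, 0, -70.136, -16.507], TCP at [0.217, 0.639, 0.227] pointing down, gripper open.
Joint ranges: [-176.03, 176.03], [-82.01, 121.73], [-58.28, 71.71], [-173.87, 95.51], [-174.79, -0.11], [-173.66, 173.66]. Speed limits (degrees/s): [136.94, 136.94, 172.46, 180, 180, 180].

INTERFACE

Orientations are given as [roll, pitch, yaw] about the fixed x, y, z axes, in that order (R = Rz(yaw) Ry(pitch) Rx(roll)).
In Python, from plant import sensors, viewer, workorder, ctrl gives the robot as it stands.
- The arm moves only by the shell command python3 -m pendant 'ROWS'. ROWS is JSON, a list of rows, each a list of 3 entries, a list of its own where there are three numbers: the opening, from -1 (shut) to 1 (fully open), so that 0 is half open, then the shift along the tool's x, y, z in m, then the turn, a rotation vector about the tool's x, y, z in degrees. A call has 1 to 10 rows; each row is the pose to reach, as a shift and turn from the pose commanded when the call began, along the tool's axes at that moment; what a row does not reach only later rows make up. A row lasts 1/12 s, in which the tool goes at most 41.7 mm and 7.16 degrees, less where a joint would pass 70% of its speed; a pose out of reach is approached as far as the arm can. A call with a gripper value outside its range is refused whole. The fingers move at their own pace and stop on an object; the grip force is fixed at half the most. Time passes only in rows, so rows that repeat a pose let the fingers close. It gives the time, the measured TCP pose, the force, the opening and the grip force at its end, in the units of the state.
- sensors.get_obs(): the state, without advancing time (a new reading comes with each control period).
- viewer.snapshot(name): name is "side" or "top" or "wrist"; returns the picture (480x640x3 uint8, red, green, blue); there is no depth.
- viewer.camera_params(name): a dict with "fx", "fy", "cx", "cy" (pixels), "extrinsics" (4x4, takes a point from world to camera coordinates). Camera axes: x right, y up, looking along -z (the intrinsics and any distortion apply to the point x, -y, -z); pixel columns grow to the right and rows downward; lengths in m; the calibration is good to about 2 mm. The wrist camera is an equidistant fisheye: a pixel r from the principal point sees the ray r / f radians off the axis. A picture is of the moment at which its call begins: read the wrist's pose just before it. camera_params takes no time and is no camera call; for the wrist camera it gives the pose at the moment of the call.
- workorder.close_job(): hands the job in; it is judged then, once.
The state is a dict: "clock": time; "joint_pos": joint angles; "qvel": joint speeds; "tau": joint torques, N m; "tool_pos": TCP position; "orientation": TCP orientation; "force": force on the tool from outside, world axes, zero at the start; "moment": the same for the moment, N m; "opening": finger opening in m; "gripper_force": force on a finger pad.
Only numpy, scipy, OpenCV 4.12 (cv2) and the standard library are available. Lean on these libraries where they do the work, as an engineer would, in place of code of your own. Each camera call takes 0.05 s, during which the arm holds its last target. There are 200 camera calls.

TASK

The three round-bottomed flasks have been put back in the wrong cork rings: change them over so that each stands upright in the ring of its own size, the small flask in the small ring, the medium in the medium, the large in the large, parking one in the empty rubber ring while you do so. It is glass: set each flask down without dropping it, let none topple or knock against another. Leave the rings and the other things on the bench where they are.

Things in the scene. Friction and masses are not known exactly. Their poses are not given: they have to be found in the camera images.
- flask_small_mid (a point): small of three amber round-bottomed glass flasks: 64 mm ball, upright round neck 26 mm across, 120 mm tall; starts in the large cork ring. Point on its axis half-way up, 60 mm above the ball's lowest point; z along the axis to the neck. The neck is straight from 69 mm above the lowest point to the rim: grip it from above, any yaw. Let go off-centre, it tips as the ball rolls into the hole. About 75 g.
- flask_medium_mid (a point): medium of three amber round-bottomed glass flasks: 85 mm ball, upright round neck 32 mm across, 140 mm tall; starts in the small cork ring. Point on its axis half-way up, 70 mm above the ball's lowest point; z along the axis to the neck. The neck is straight from 90 mm above the lowest point to the rim: grip it from above, any yaw. Let go off-centre, it tips as the ball rolls into the hole. About 130 g.
- flask_large_mid (a point): large of three amber round-bottomed glass flasks: 105 mm ball, upright round neck 36 mm across, 160 mm tall; starts in the medium cork ring. Point on its axis half-way up, 80 mm above the ball's lowest point; z along the axis to the neck. The neck is straight from 110 mm above the lowest point to the rim: grip it from above, any yaw. Let go off-centre, it tips as the ball rolls into the hole. About 220 g.
- ring_small: the smallest of three light-brown cork support rings: outside 110 mm, round hole through it 40 mm across at the top, 30 mm high, loose on the bench. Origin: centre of its underside, z up. Right ring for the small flask, whose ball then dips 7.0 mm below the ring's top face.
- ring_medium: the middle-sized of three light-brown cork support rings: outside 132 mm, round hole through it 46 mm across at the top, 30 mm high, loose on the bench. Origin: centre of its underside, z up. Right ring for the medium flask, whose ball then dips 6.8 mm below the ring's top face.
- ring_large: the largest of three light-brown cork support rings: outside 152 mm, round hole through it 52 mm across at the top, 30 mm high, loose on the bench. Origin: centre of its underside, z up. Right ring for the large flask, whose ball then dips 6.9 mm below the ring's top face.
- ring_spare: spare ring of black rubber, empty at the start, tapering to 92 mm at the top: outside 110 mm, round hole through it 44 mm across at the top, 25 mm high, loose on the bench. Origin: centre of its underside, z up. Parked in it, the small ball dips 8.8 mm, the medium 6.1 mm, the large 4.8 mm below its top. A flask cannot stand on the bench without a ring.
- petri_dishes: two closed petri dishes in a stack, 90 mm across, 31 mm high, a bystander to be left alone; origin: centre of the underside, z up
- slide_box: grey plastic box of microscope slides, 102 x 82 mm, 36 mm high, a bystander to be left alone; origin: centre of the underside, z up
- wash_bottle: white wash bottle with a blue cap and a bent spout, 64 mm across, 200 mm tall, a bystander to be left alone; origin: centre of the underside, z up

How it is judged:
By the outcome, as a careful person would: the job done as asked, in the order asked, and still so for the second after the job is handed in, with the robot touching nothing.
It also fails if it takes over 128 s, if anything falls off the work surface, if the arm or the gripper's body presses on something with over 40 N, if the wrist force passes 120 N, or if a joint passes its speed limit or range.

## Working session

There is one attempt and no reset: what is moved stays moved. The work goes in short steps, Python scripts to look and compute and a shell command to move; the robot and the scene stay as the last step left them, time stands still between calls to the robot, and variables do not carry over. Pictures are saved under pics/ and viewed, at most 14 in all, crops included, and the job is handed in when it is done.

```bash
mkdir -p pics; ls
python3 - <<'E'
from plant import sensors, viewer, workorder, ctrl
import cv2
o=sensors.get_obs();print(o, ctrl.hold_point_z)
for n in("top","side","wrist"):
    p=viewer.camera_params(n);print(n,{k:(v.tolist() if hasattr(v,'tolist') else v) for k,v in p.items()})
    cv2.imwrite(f'pics/{n}0.png',viewer.snapshot(n)[:,:,::-1])
E
```

```text
pics
{'clock': 0.0, 'joint_pos': array([ 8.77875688e+01,  2.05904293e+01,  6.33834618e-01, -2.08299828e-02,
       -7.01344481e+01, -1.65042758e+01]), 'qvel': array([ 0.00024899, -0.02917583, -0.01720581,  0.00376776, -0.02673899,
        0.06386768]), 'tau': array([-2.03026202e-04, -5.82722497e+01,  2.93059462e+01,  6.99705586e+00,
        7.01544690e-03, -1.81405326e-04]), 'tool_pos': array([0.21649387, 0.63882941, 0.22563226]), 'orientation': array([ 1.79907145e+02, -7.09192865e-03, -1.87237951e+01]), 'force': array([ 0.15767242,  0.1206307 , -0.05347906]), 'moment': array([-0.02614332, -0.0019453 , -0.04327282]), 'gripper_force': 0.0, 'opening': 0.0877590020403141} 0.0188
top {'fx': 516.13381443287, 'fy': 516.13381443287, 'cx': 322.12701734216415, 'cy': 242.0948575407221, 'extrinsics': [[-0.028866869066610967, -0.9995812789513812, -0.001992646534647589, -0.008388703277953852], [0.9968567119658229, -0.02893521087271457, 0.0737526228715993, -0.5904315364088675], [-0.07377939874368694, 0.00014262423511470523, 0.9972745760217433, -1.028848219496371], [0.0, 0.0, 0.0, 1.0]]}
side {'fx': 500.78592765885713, 'fy': 500.78592765885713, 'cx': 324.6732438308802, 'cy': 229.54704600530948, 'extrinsics': [[0.9928902021550752, -0.11882743173919537, 0.007006277950608231, -0.6080048778313025], [0.07354469591143643, 0.6586719864145983, 0.7488273445968312, -0.08636861766101714], [-0.09359606918962282, -0.7429880589746474, 0.6627280890782715, -1.0602080212044822], [0.0, 0.0, 0.0, 1.0]]}
wrist {'fx': 371.64829954431775, 'fy': 371.64829954431775, 'cx': 321.50432945356056, 'cy': 240.73253746747307, 'extrinsics': [[-0.32084838976997654, -0.9471286422505489, 0.0019094005983045339, 0.6732056893558795], [0.9033084004255658, -0.3066087672913135, -0.3000416596752974, 0.03809630445025161], [0.28476348871057705, -0.0945431057705044, 0.9539241881033568, -0.3903784678156818], [0.0, 0.0, 0.0, 1.0]]}
```

View pics/top0.png

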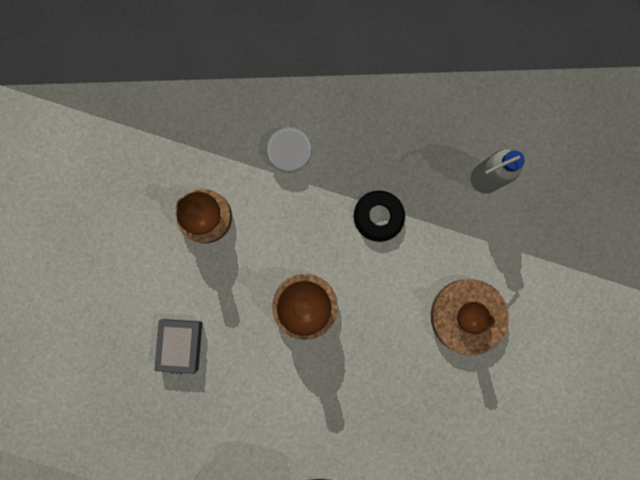

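View pics/side0.png

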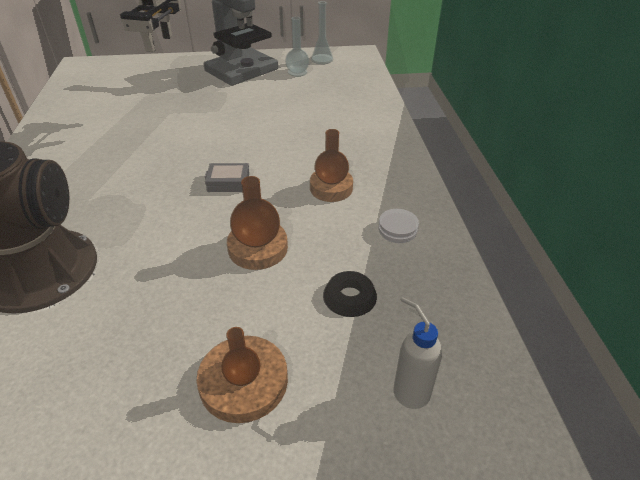

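```bash
cat > h.py <<'E'
import numpy as np, cv2
from plant import viewer, sensors
def proj(cam,P,p=None):
    p=p or viewer.camera_params(cam); E=np.array(p['extrinsics']); P=np.atleast_2d(P)
    c=P@E[:3,:3].T+E[:3,3]; v=np.c_[c[:,0],-c[:,1],-c[:,2]]
    if cam=='wrist':
        r=np.hypot(v[:,0],v[:,1]); th=np.arctan2(r,v[:,2]); s=th/np.maximum(r,1e-9)
        return np.c_[p['cx']+p['fx']*v[:,0]*s,p['cy']+p['fy']*v[:,1]*s]
    return np.c_[p['cx']+p['fx']*v[:,0]/v[:,2],p['cy']+p['fy']*v[:,1]/v[:,2]]
def back(cam,uv,z,p=None):
    p=p or viewer.camera_params(cam); E=np.array(p['extrinsics'])
    x=(uv[0]-p['cx'])/p['fx'];y=(uv[1]-p['cy'])/p['fy']
    if cam=='wrist':
        r=np.hypot(x,y); v=np.array([x*np.sin(r)/r,y*np.sin(r)/r,np.cos(r)])
    else: v=np.array([x,y,1.])
    d=E[:3,:3].T@np.array([v[0],-v[1],-v[2]]); o=-E[:3,:3].T@E[:3,3]
    return o+d*(z-o[2])/d[2]
def circ(c,r,z,n=120):
    t=np.linspace(0,2*np.pi,n); return np.c_[c[0]+r*np.cos(t),c[1]+r*np.sin(t),np.full(n,z)]
def tile(img,cs,name,w=100,h=75,k=4,rows=2):
    t=[cv2.resize(img[int(v)-h//2:int(v)-h//2+h,int(u)-w//2:int(u)-w//2+w],None,fx=k,fy=k,interpolation=cv2.INTER_CUBIC) for u,v in cs]
    n=len(t)//rows
    cv2.imwrite(name,np.vstack([np.hstack(t[i*n:i*n+n]) for i in range(rows)]))
E
python3 - <<'E'
from h import *
im=cv2.imread('pics/top0.png')
tile(im,[(204,215),(305,307),(380,215),(470,317)],'pics/t1.png')
im=cv2.imread('pics/side0.png')
tile(im,[(332,162),(257,222),(350,293),(243,370)],'pics/s1.png')
for n,uv,z in [('rs',(204,215),.03),('rm',(305,307),.03),('sp',(380,215),.025),('rl',(470,317),.03)]: print(n,back('top',uv,z))
E
```

```text
rs [0.65137468 0.21245347 0.03      ]
rm [0.46014147 0.01254819 0.03      ]
sp [ 0.64159928 -0.14489724  0.025     ]
rl [ 0.43082836 -0.31633202  0.03      ]
```

View pics/t1.png

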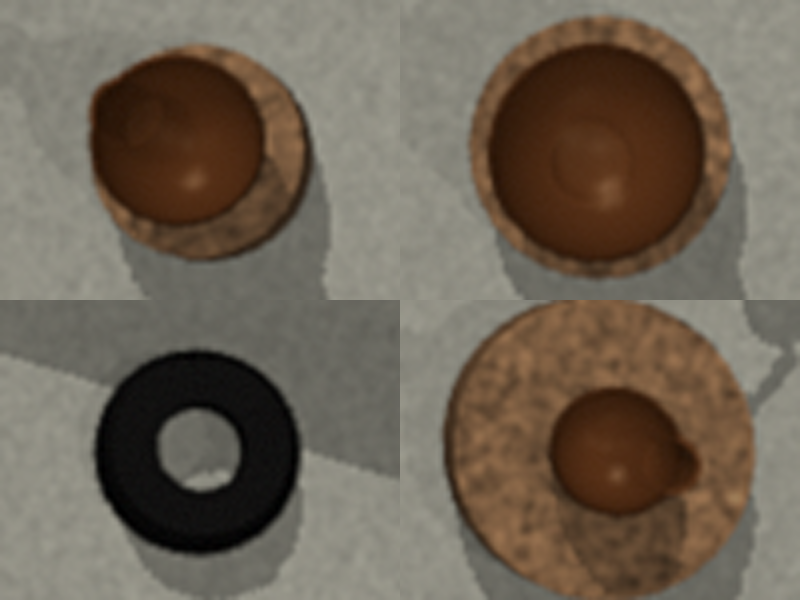

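View pics/s1.png

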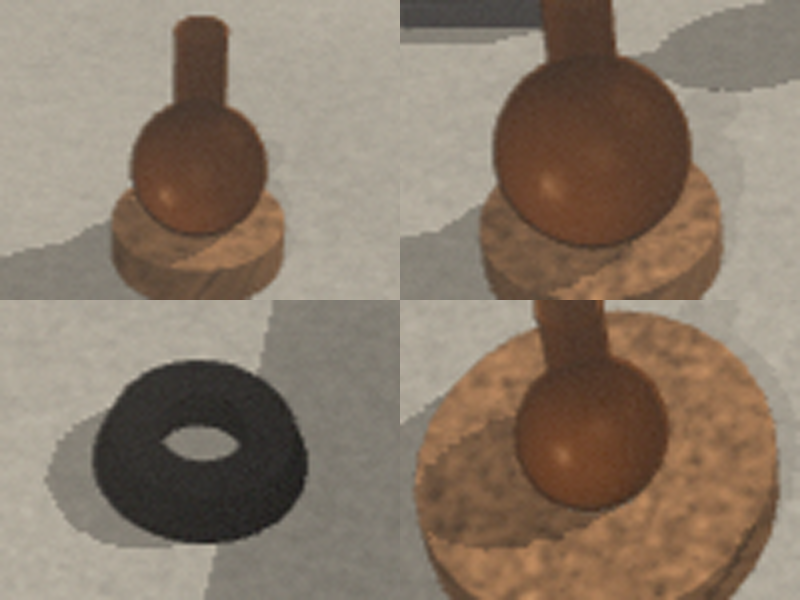

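```bash
cat > ov.py <<'E'
from h import *
R=dict(rs=((.6512,.2137),.055,.055,.020,.03),rm=((.4601,.0132),.066,.066,.023,.03),sp=((.641,-.1447),.055,.046,.022,.025),rl=((.4308,-.3155),.076,.076,.026,.03))
# flask: ring, ballR, neckR, height, dip
F=dict(rs=(.0425,.016,.140),rm=(.0525,.018,.160),rl=(.032,.013,.120))
def draw(cam,im,k=4,p=None,flasks=F):
    im=cv2.resize(im,None,fx=k,fy=k,interpolation=cv2.INTER_CUBIC)
    def pl(P,c):
        q=((proj(cam,P,p)+.5)*k-.5)
        cv2.polylines(im,[np.round(q).astype(int)],True,c,1)
    for n,(c,rb,rt,rh,h) in R.items():
        pl(circ(c,rt,h),(255,255,0)); pl(circ(c,rb,0),(255,0,0))
        if n not in flasks: pl(circ(c,rh,h),(255,255,0))
        else:
            b,nr,H=flasks[n]; cz=h+np.sqrt(b*b-rh*rh)
            pp=p or viewer.camera_params(cam);E=np.array(pp['extrinsics']);o=-E[:3,:3].T@E[:3,3]
            C=np.array([*c,cz]);d=o-C;L=np.linalg.norm(d);d/=L
            u=np.cross(d,[0,0,1]);u/=np.linalg.norm(u);w=np.cross(d,u);t=np.linspace(0,6.283,120)[:,None]
            s=b/L
            pl(C+d*b*s+b*np.sqrt(1-s*s)*(np.cos(t)*u+np.sin(t)*w),(0,255,0))
            pl(circ(c,nr,cz-b+H),(0,0,255))
    return im
def crop(im,cs,k=4,w=100,h=75):
    t=[im[(int(v)-h//2)*k:(int(v)-h//2+h)*k,(int(u)-w//2)*k:(int(u)-w//2+w)*k] for u,v in cs]
    return np.vstack([np.hstack(t[:2]),np.hstack(t[2:])])
E
python3 - <<'E'
from ov import *
a=crop(draw('top',cv2.imread('pics/top0.png')),[(204,215),(305,307),(380,215),(470,317)])
b=crop(draw('side',cv2.imread('pics/side0.png')),[(332,162),(257,222),(350,293),(243,370)])
cv2.imwrite('pics/o1.png',a);cv2.imwrite('pics/o2.png',b)
E
```

```text
(no output)
```

View pics/o1.png

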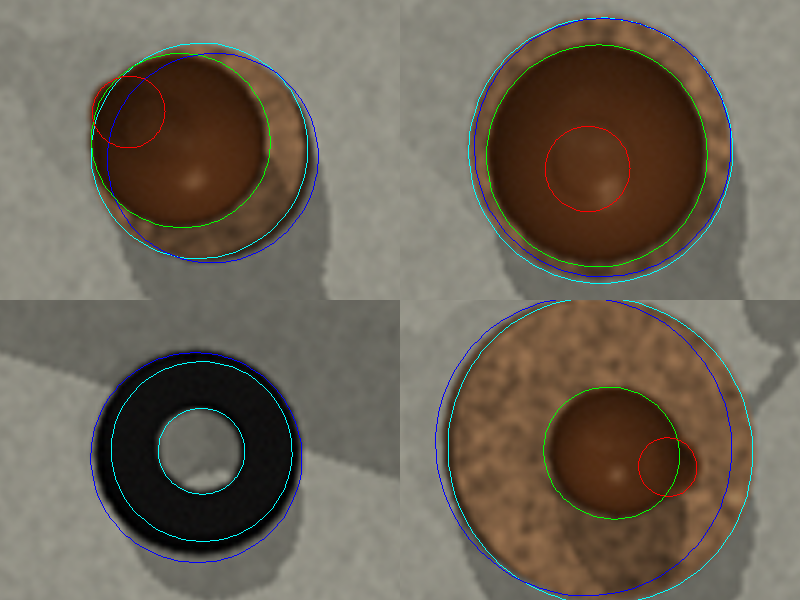

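View pics/o2.png

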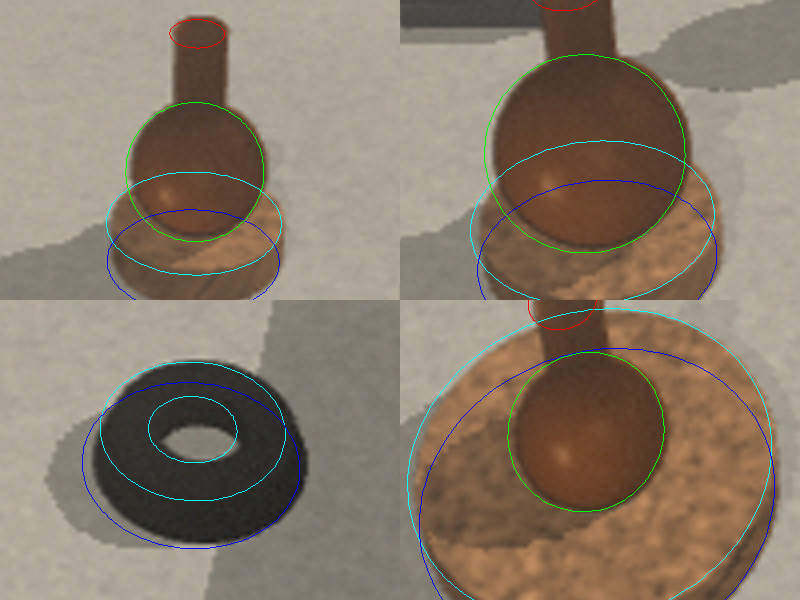

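```bash
python3 -m pendant '[[1,[0.01,0.006,-0.01],[0,0,-1]],[1,[0.035,0.022,-0.02],[0,0,-4]],[1,[0.07,0.044,-0.03],[0,0,-8]],[1,[0.105,0.066,-0.04],[0,0,-12]],[1,[0.14,0.088,-0.044],[0,0,-15]],[1,[0.175,0.11,-0.044],[0,0,-17]],[1,[0.21,0.132,-0.044],[0,0,-18.7]],[1,[0.245,0.154,-0.044],[0,0,-18.7]],[1,[0.28,0.176,-0.044],[0,0,-18.7]],[1,[0.313,0.199,-0.044],[0,0,-18.7]]]'
python3 -m pendant '[[1,[0,0.036,0],[0,0,0]],[1,[0,0.072,0],[0,0,0]],[1,[0,0.108,0],[0,0,0]],[1,[0,0.144,0],[0,0,0]],[1,[0,0.18,0],[0,0,0]],[1,[0,0.215,0],[0,0,0]],[1,[0,0.25,0],[0,0,0]],[1,[0,0.285,0],[0,0,0]],[1,[0,0.32,0],[0,0,0]],[1,[0,0.335,0],[0,0,0]]]'
python3 -c "
from plant import sensors
o=sensors.get_obs();print(o['joint_pos'],o['tool_pos'],o['orientation'])"
```

```text
clock: 0.98
tool_pos: [0.4501, 0.3485, 0.2705]
orientation: [-180.0, 0.0, -0.0]
force: [0.6, 1.1, -0.3]
opening: 0.0876
gripper_force: 0.0
clock: 1.82
tool_pos: [0.4482, 0.0123, 0.2707]
orientation: [180.0, 0.0, -0.1]
force: [0.2, 0.4, -0.2]
opening: 0.0878
gripper_force: 0.0
[ 2.69044528e+01 -3.15128489e+00 -2.21344318e+01  4.89771479e-03
 -7.10239134e+01  6.29937672e+01] [0.44821223 0.01232086 0.27066035] [ 1.79992668e+02  4.18748247e-03 -1.00187460e-01]
```

```bash
sed -i 's/(.6512,.2137)/(.6532,.2132)/;s/(.4601,.0132)/(.4621,.0127)/;s/(.641,-.1447)/(.6432,-.1452)/;s/(.4308,-.3155)/(.4328,-.3175)/' ov.py
python3 - <<'E'
from ov import *
p=viewer.camera_params('wrist');im=viewer.snapshot('wrist')[:,:,::-1]
cv2.imwrite('pics/w1raw.png',im)
cv2.imwrite('pics/w1.png',cv2.resize(draw('wrist',im,2,p),(800,600),interpolation=cv2.INTER_AREA))
E
```

```text
(no output)
```

View pics/w1.png

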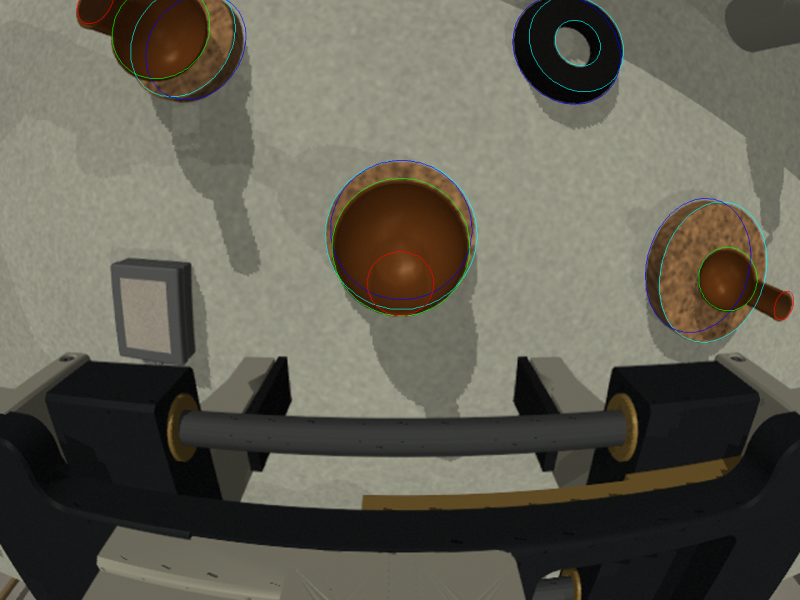

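```bash
python3 -m pendant '[[1,[-0.001,0.03,0],[0,0,0]],[1,[-0.003,0.066,0],[0,0,0]],[1,[-0.005,0.102,0],[0,0,0]],[1,[-0.007,0.138,0],[0,0,0]],[1,[-0.009,0.174,0.01],[0,0,0]],[1,[-0.011,0.21,0.03],[0,0,0]],[1,[-0.013,0.246,0.05],[0,0,0]],[1,[-0.015,0.28,0.06],[0,0,0]],[1,[-0.015,0.31,0.07],[0,0,0]],[1,[-0.015,0.33,0.08],[0,0,0]]]'
python3 -m pendant '[[1,[0,0,0],[0,0,0]],[1,[0,0,0],[0,0,0]],[1,[0,0,0],[0,0,0]],[1,[0,0,0],[0,0,0]]]'
python3 - <<'E'
from ov import *
p=viewer.camera_params('wrist');im=viewer.snapshot('wrist')[:,:,::-1];print(sensors.get_obs()['tool_pos'])
cv2.imwrite('pics/w2raw.png',im)
d=draw('wrist',im,3,p); u,v=proj('wrist',[.4328,-.3175,.08],p)[0]; print(u,v)
u=int(u*3);v=int(v*3);cv2.imwrite('pics/w2.png',d[max(0,v-300):v+300,max(0,u-400):u+400])
E
```

```text
clock: 2.7
tool_pos: [0.4333, -0.3171, 0.1896]
orientation: [180.0, 0.0, -0.1]
force: [0.3, -0.0, 0.1]
opening: 0.0876
gripper_force: 0.0
clock: 3.03
tool_pos: [0.4343, -0.3141, 0.1911]
orientation: [180.0, -0.0, 0.0]
force: [-0.1, 0.1, 0.4]
opening: 0.0879
gripper_force: 0.0
[ 0.43440465 -0.3139806   0.19127948]
325.18940596795414 237.7918202054321
```

View pics/w2.png

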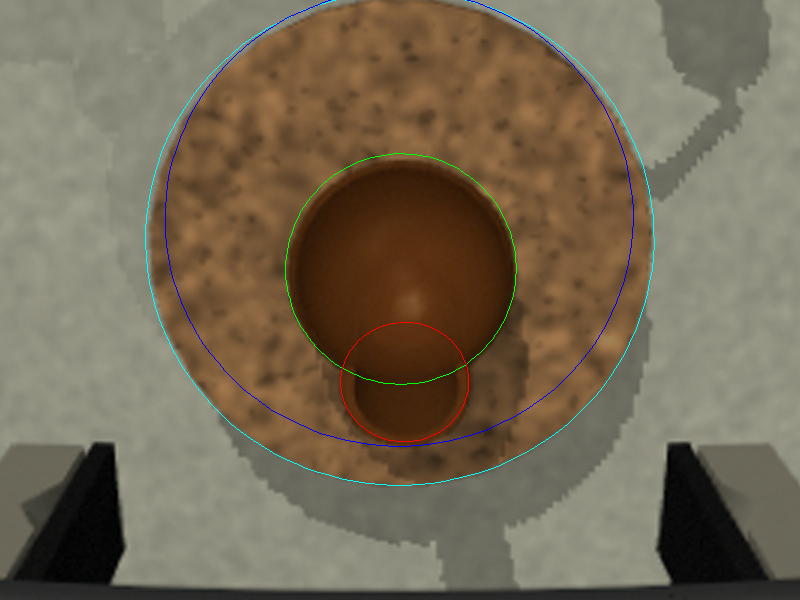

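```bash
python3 -m pendant '[[1,[-0.0016,0.004,0.02],[0,0,0]],[1,[-0.0016,0.004,0.04],[0,0,0]],[1,[-0.0016,0.004,0.06],[0,0,0]],[0.6,[-0.0016,0.004,0.08],[0,0,0]],[0.2,[-0.0016,0.004,0.095],[0,0,0]],[0,[-0.0016,0.004,0.1013],[0,0,0]],[-0.2,[-0.0016,0.004,0.1013],[0,0,0]],[-0.2,[-0.0016,0.004,0.1013],[0,0,0]],[-0.2,[-0.0016,0.004,0.1013],[0,0,0]],[-0.2,[-0.0016,0.004,0.1013],[0,0,0]]]'
python3 -m pendant '[[-0.3,[0,0,0],[0,0,0]],[-0.35,[0,0,0],[0,0,0]],[-0.4,[0,0,0],[0,0,0]],[-0.5,[0,0,0],[0,0,0]],[-1,[0,0,0],[0,0,0]],[-1,[0,0,0],[0,0,0]],[-1,[0,0,0],[0,0,0]],[-1,[0,0,0],[0,0,0]]]'
```

```text
clock: 3.92
tool_pos: [0.4332, -0.3188, 0.0905]
orientation: [180.0, -0.1, 0.0]
force: [-0.4, 0.9, -0.0]
opening: 0.0466
gripper_force: 0.0
clock: 4.58
tool_pos: [0.4324, -0.3187, 0.0893]
orientation: [180.0, -0.0, -0.0]
force: [0.4, -0.5, 0.2]
opening: 0.0256
gripper_force: 29.9
```

```bash
python3 -m pendant '[[-1,[0,0,-0.004],[0,0,0]],[-1,[0,0,-0.012],[0,0,0]],[-1,[0,0,-0.024],[0,0,0]],[-1,[0,0,-0.038],[0,0,0]],[-1,[0,0,-0.05],[0,0,0]],[-1,[0.005,-0.004,-0.06],[0,0,0]],[-1,[0.015,-0.012,-0.06],[0,0,0]],[-1,[0.03,-0.025,-0.06],[0,0,0]],[-1,[0.05,-0.041,-0.06],[0,0,0]],[-1,[0.07,-0.057,-0.06],[0,0,0]]]'
python3 -m pendant '[[-1,[0.02,-0.0164,0],[0,0,0]],[-1,[0.04,-0.0328,0],[0,0,0]],[-1,[0.06,-0.049,0],[0,0,0]],[-1,[0.08,-0.0655,0],[0,0,0]],[-1,[0.1,-0.082,0],[0,0,0]],[-1,[0.115,-0.0945,0],[0,0,0]],[-1,[0.127,-0.104,0],[0,0,0]],[-1,[0.135,-0.111,0],[0,0,0]],[-1,[0.139,-0.1145,0],[0,0,0]],[-1,[0.1405,-0.116,0],[0,0,0]]]'
python3 -m pendant '[[-1,[0,0,0],[0,0,0]],[-1,[0,0,0],[0,0,0]],[-1,[0,0,0],[0,0,0]]]'
python3 - <<'E'
from ov import *
p=viewer.camera_params('wrist');im=viewer.snapshot('wrist')[:,:,::-1];print(sensors.get_obs()['tool_pos'])
cv2.imwrite('pics/w3raw.png',im)
d=draw('wrist',im,3,p,{k:F[k] for k in('rs','rm')}); u,v=proj('wrist',[.6432,-.1452,.03],p)[0]; print(u,v)
u=int(u*3);v=int(v*3);cv2.imwrite('pics/w3.png',d[max(0,v-300):v+300,max(0,u-400):u+400])
E
```

```text
clock: 5.42
tool_pos: [0.5034, -0.2605, 0.1491]
orientation: [-180.0, -0.0, -0.1]
force: [0.3, -0.2, -0.4]
opening: 0.0255
gripper_force: 29.9
clock: 6.25
tool_pos: [0.6432, -0.1452, 0.1488]
orientation: [-180.0, 0.0, 0.0]
force: [0.1, -0.2, -1.6]
opening: 0.0256
gripper_force: 29.9
clock: 6.5
tool_pos: [0.6423, -0.1465, 0.1495]
orientation: [-180.0, -0.0, -0.1]
force: [-0.4, -0.0, -0.5]
opening: 0.0254
gripper_force: 29.9
[ 0.64242456 -0.14640692  0.14955423]
319.12636691682974 231.63643607130726
```

View pics/w3.png

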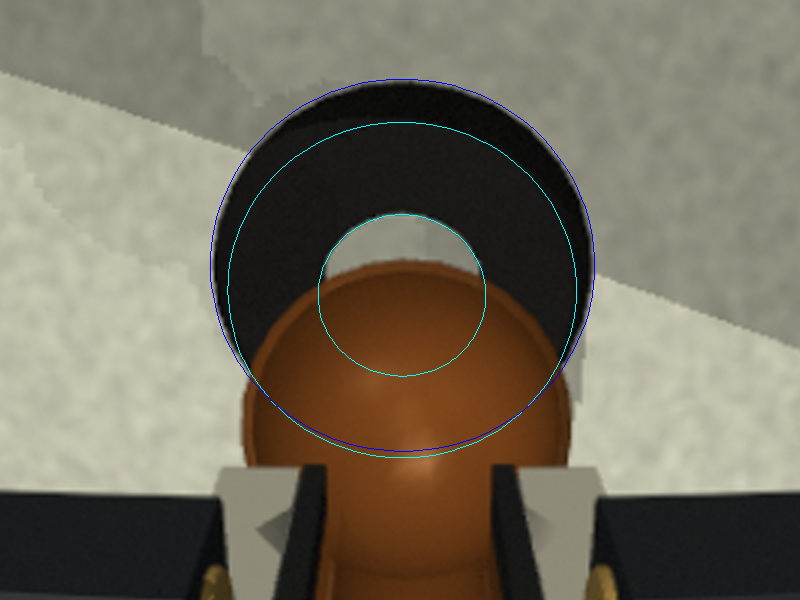

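```bash
python3 -m pendant '[[-1,[0.0005,-0.0006,0.006],[0,0,0]],[-1,[0.0005,-0.0006,0.018],[0,0,0]],[-1,[0.0005,-0.0006,0.032],[0,0,0]],[-1,[0.0005,-0.0006,0.043],[0,0,0]],[-1,[0.0005,-0.0006,0.050],[0,0,0]],[-1,[0.0005,-0.0006,0.055],[0,0,0]],[-1,[0.0005,-0.0006,0.058],[0,0,0]],[-1,[0.0005,-0.0006,0.06],[0,0,0]],[-1,[0.0005,-0.0006,0.06],[0,0,0]],[-1,[0.0005,-0.0006,0.06],[0,0,0]]]'
```

```text
clock: 7.38
tool_pos: [0.6438, -0.1452, 0.0897]
orientation: [180.0, -0.0, -0.0]
force: [0.1, -0.1, -0.3]
opening: 0.0256
gripper_force: 29.9
```

```bash
python3 -m pendant '[[-1,[0,0,0.0005],[0,0,0]],[-1,[0,0,0.0005],[0,0,0]],[-1,[0,0,0.0005],[0,0,0]]]' | grep force
python3 -m pendant '[[-1,[0,0,0.0005],[0,0,0]],[-1,[0,0,0.0005],[0,0,0]],[-1,[0,0,0.0005],[0,0,0]]]'
```

```text
force: [0.8, 0.3, 1.9]
gripper_force: 29.9
clock: 7.88
tool_pos: [0.6441, -0.1452, 0.089]
orientation: [180.0, -0.1, -0.0]
force: [1.1, 1.3, 6.5]
opening: 0.0256
gripper_force: 29.9
```

```bash
python3 -m pendant '[[-1,[0.0003,-0.0003,-0.0005],[0,0,0]],[-1,[0.0003,-0.0003,-0.0005],[0,0,0]],[-0.35,[0.0003,-0.0003,-0.0005],[0,0,0]],[-0.3,[0.0003,-0.0003,-0.0005],[0,0,0]],[-0.25,[0.0003,-0.0003,-0.0005],[0,0,0]],[-0.1,[0.0003,-0.0003,-0.0005],[0,0,0]],[0,[0.0003,-0.0003,-0.0005],[0,0,0]],[0.2,[0.0003,-0.0003,-0.0005],[0,0,0]],[0.3,[0.0003,-0.0003,-0.0005],[0,0,0]],[0.3,[0.0003,-0.0003,-0.0005],[0,0,0]]]'
python3 -m pendant '[[0.3,[0,0,-0.01],[0,0,0]],[0.3,[0,0,-0.03],[0,0,0]],[0.3,[0,0,-0.06],[0,0,0]],[0.3,[0,0,-0.09],[0,0,0]],[0.3,[0,0,-0.12],[0,0,0]],[0.4,[0,0,-0.14],[0,0,0]],[0.5,[-0.01,-0.01,-0.15],[0,0,0]],[0.5,[-0.03,-0.025,-0.15],[0,0,0]],[0.6,[-0.055,-0.045,-0.15],[0,0,0]],[0.6,[-0.08,-0.065,-0.15],[0,0,0]]]'
python3 - <<'E'
from ov import *
p=viewer.camera_params('wrist');im=viewer.snapshot('wrist')[:,:,::-1]
F['sp']=F.pop('rl')
cv2.imwrite('pics/w4.png',cv2.resize(draw('wrist',im,2,p),(800,600),interpolation=cv2.INTER_AREA))
E
```

```text
clock: 8.72
tool_pos: [0.6437, -0.1449, 0.0887]
orientation: [180.0, 0.0, -0.0]
force: [0.7, 0.3, -0.3]
opening: 0.0554
gripper_force: 0.0
clock: 9.55
tool_pos: [0.5629, -0.0796, 0.2395]
orientation: [-180.0, -0.0, -0.1]
force: [0.8, 1.3, 0.5]
opening: 0.0695
gripper_force: 0.0
```

View pics/w4.png

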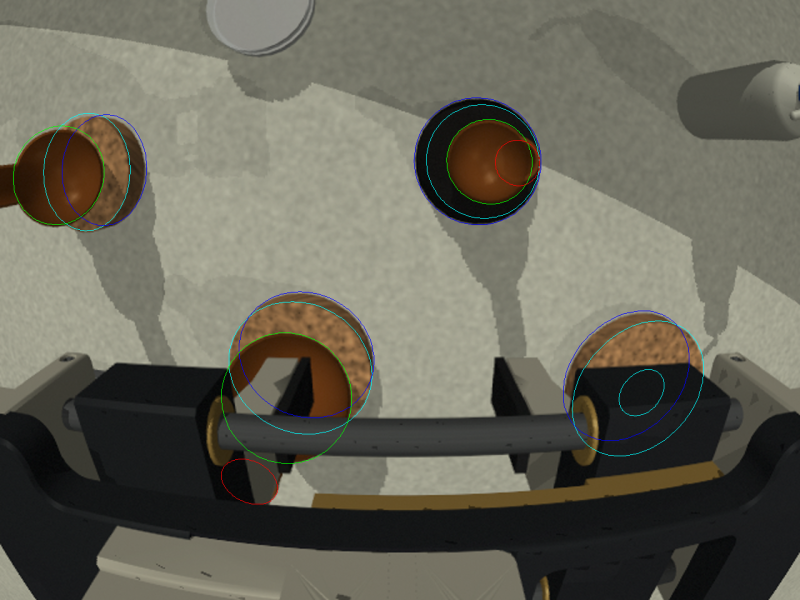

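```bash
python3 -m pendant '[[1,[-0.01,-0.009,0],[0,0,0]],[1,[-0.028,-0.026,0],[0,0,0]],[1,[-0.05,-0.046,0],[0,0,0]],[1,[-0.072,-0.066,0],[0,0,0]],[1,[-0.09,-0.082,0],[0,0,0]],[1,[-0.101,-0.0925,0],[0,0,0]],[1,[-0.101,-0.0925,0],[0,0,0]],[1,[-0.101,-0.0925,0],[0,0,0]],[1,[-0.101,-0.0925,0],[0,0,0]]]' |grep pos
for i in 1 2 3; do python3 -m pendant '[[1,[0,0,0],[0,0,0]]]' | grep pos; done
```

```text
tool_pos: [0.4633, 0.0128, 0.2393]
tool_pos: [0.4634, 0.0124, 0.2389]
tool_pos: [0.4632, 0.0123, 0.2386]
tool_pos: [0.4631, 0.0123, 0.2385]
```

```bash
python3 -m pendant '[[1,[-0.001,-0.0003,0.02],[0,0,0]],[1,[-0.001,-0.0003,0.045],[0,0,0]],[0.8,[-0.001,-0.0003,0.07],[0,0,0]],[0.5,[-0.001,-0.0003,0.09],[0,0,0]],[0.3,[-0.001,-0.0003,0.099],[0,0,0]],[0.1,[-0.001,-0.0003,0.1028],[0,0,0]],[0,[-0.001,-0.0003,0.1028],[0,0,0]],[0,[-0.001,-0.0003,0.1028],[0,0,0]],[0,[-0.001,-0.0003,0.1028],[0,0,0]],[-0.1,[-0.001,-0.0003,0.1028],[0,0,0]]]'
python3 -m pendant '[[-0.1,[0,0,0],[0,0,0]],[-0.15,[0,0,0],[0,0,0]],[-0.2,[0,0,0],[0,0,0]],[-0.3,[0,0,0],[0,0,0]],[-1,[0,0,0],[0,0,0]],[-1,[0,0,0],[0,0,0]],[-1,[0,0,0],[0,0,0]],[-1,[0,0,0],[0,0,0]]]'
```

```text
clock: 11.43
tool_pos: [0.4625, 0.0132, 0.137]
orientation: [-180.0, -0.1, -0.0]
force: [0.4, 0.3, -0.1]
opening: 0.0427
gripper_force: 0.0
clock: 12.1
tool_pos: [0.4622, 0.0133, 0.1362]
orientation: [-180.0, -0.0, -0.0]
force: [-1.1, 2.9, 3.0]
opening: 0.0352
gripper_force: 30.0
```

```bash
python3 -m pendant '[[-1,[0,0,-0.003],[0,0,0]],[-1,[0,0,-0.01],[0,0,0]],[-1,[0,0,-0.02],[0,0,0]],[-1,[0,0,-0.032],[0,0,0]],[-1,[0,0,-0.044],[0,0,0]],[-1,[0,0.004,-0.054],[0,0,0]],[-1,[-0.001,0.012,-0.06],[0,0,0]],[-1,[-0.002,0.025,-0.06],[0,0,0]],[-1,[-0.004,0.045,-0.06],[0,0,0]],[-1,[-0.006,0.07,-0.06],[0,0,0]]]'
python3 -m pendant '[[-1,[-0.0023,0.026,0],[0,0,0]],[-1,[-0.0046,0.052,0],[0,0,0]],[-1,[-0.007,0.078,0],[0,0,0]],[-1,[-0.009,0.104,0],[0,0,0]],[-1,[-0.0115,0.13,0],[0,0,0]],[-1,[-0.014,0.156,0],[0,0,0]],[-1,[-0.016,0.18,0],[0,0,0]],[-1,[-0.018,0.2,0],[0,0,0]],[-1,[-0.0195,0.216,0],[0,0,0]],[-1,[-0.0205,0.23,0],[0,0,0]]]'
python3 -m pendant '[[-1,[-0.001,0.012,0],[0,0,0]],[-1,[-0.002,0.022,0],[0,0,0]],[-1,[-0.0025,0.028,0],[0,0,0]],[-1,[-0.0025,0.031,0],[0,0,0]],[-1,[-0.0025,0.031,0],[0,0,0]],[-1,[-0.0025,0.031,0],[0,0,0]],[-1,[-0.0025,0.031,0],[0,0,0]]]' |grep pos
for i in 1 2 3; do python3 -m pendant '[[-1,[0,0,0],[0,0,0]]]' | grep -E "pos|force"; done
python3 - <<'E'
from ov import *
p=viewer.camera_params('wrist');im=viewer.snapshot('wrist')[:,:,::-1]
d=draw('wrist',im,3,p,{}); u,v=proj('wrist',[.4328,-.318,.03],p)[0]
u=int(u*3);v=int(v*3);cv2.imwrite('pics/w5.png',d[max(0,v-300):v+300,max(0,u-400):u+400])
E
```

```text
clock: 12.93
tool_pos: [0.4553, -0.0577, 0.196]
orientation: [-180.0, 0.0, 0.0]
force: [0.5, 0.4, -1.9]
opening: 0.0358
gripper_force: 30.0
clock: 13.77
tool_pos: [0.4339, -0.2887, 0.1956]
orientation: [-180.0, 0.1, -0.1]
force: [0.2, 0.4, -2.2]
opening: 0.0359
gripper_force: 30.0
tool_pos: [0.4328, -0.3175, 0.196]
tool_pos: [0.4328, -0.3175, 0.1961]
force: [-0.2, 0.5, -2.3]
gripper_force: 30.0
tool_pos: [0.4328, -0.3176, 0.1961]
force: [0.9, 0.7, -1.4]
gripper_force: 30.0
tool_pos: [0.4328, -0.3177, 0.1961]
force: [-0.4, 0.3, -3.3]
gripper_force: 30.0
```

View pics/w5.png

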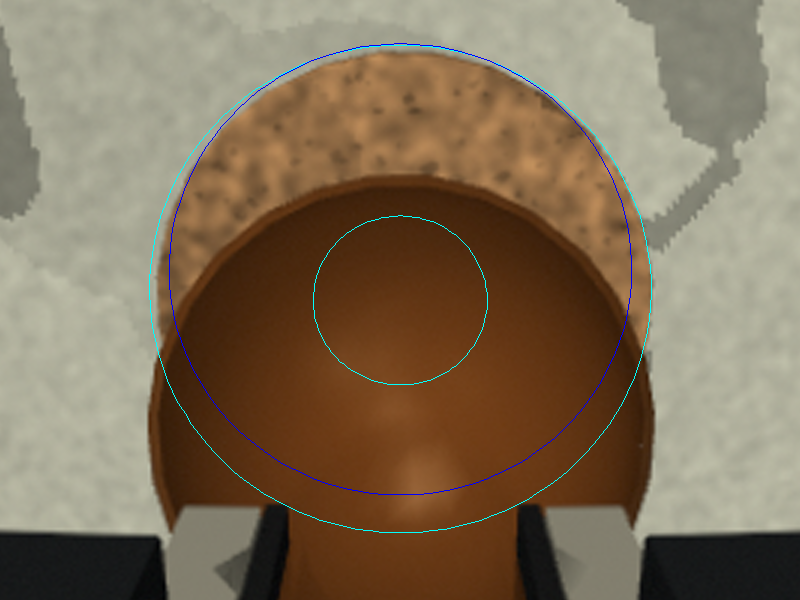

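```bash
python3 -m pendant '[[-1,[0,0.0005,0.006],[0,0,0]],[-1,[0,0.0005,0.018],[0,0,0]],[-1,[0,0.0005,0.032],[0,0,0]],[-1,[0,0.0005,0.043],[0,0,0]],[-1,[0,0.0005,0.050],[0,0,0]],[-1,[0,0.0005,0.055],[0,0,0]],[-1,[0,0.0005,0.058],[0,0,0]],[-1,[0,0.0005,0.06],[0,0,0]],[-1,[0,0.0005,0.0605],[0,0,0]],[-1,[0,0.0005,0.0605],[0,0,0]]]'
python3 -m pendant '[[-1,[0,0,0.0005],[0,0,0]],[-1,[0,0,0.0005],[0,0,0]],[-1,[0,0,0.0005],[0,0,0]]]' | grep force
```

```text
clock: 15.48
tool_pos: [0.4329, -0.3186, 0.1358]
orientation: [180.0, -0.0, -0.0]
force: [-0.1, 0.2, -2.3]
opening: 0.0356
gripper_force: 30.0
force: [0.4, 0.2, -1.6]
gripper_force: 30.0
```

```bash
for i in 1 2; do python3 -m pendant '[[-1,[0,0,0.0005],[0,0,0]],[-1,[0,0,0.0005],[0,0,0]],[-1,[0,0,0.0005],[0,0,0]]]' | grep -E "force: .*,|pos"; done
```

```text
tool_pos: [0.433, -0.3187, 0.1351]
force: [-0.6, 1.2, 3.7]
tool_pos: [0.4331, -0.3188, 0.135]
force: [-2.4, 0.7, 8.0]
```

```bash
python3 -m pendant '[[-1,[0,0,-0.0005],[0,0,0]],[-1,[0,0,-0.0005],[0,0,0]],[-0.15,[0,0,-0.0005],[0,0,0]],[-0.1,[0,0,-0.0005],[0,0,0]],[-0.05,[0,0,-0.0005],[0,0,0]],[0.1,[0,0,-0.0005],[0,0,0]],[0.2,[0,0,-0.0005],[0,0,0]],[0.4,[0,0,-0.0005],[0,0,0]],[0.4,[0,0,-0.0005],[0,0,0]],[0.4,[0,0,-0.0005],[0,0,0]]]'
python3 -m pendant '[[0.4,[0,0,-0.01],[0,0,0]],[0.4,[0,0,-0.03],[0,0,0]],[0.4,[0,0,-0.06],[0,0,0]],[0.4,[0,0,-0.085],[0,0,0]],[0.4,[0.002,-0.005,-0.1],[0,0,0]],[0.5,[0.008,-0.02,-0.11],[0,0,0]],[0.6,[0.018,-0.045,-0.11],[0,0,0]],[0.7,[0.032,-0.078,-0.11],[0,0,0]],[0.8,[0.047,-0.113,-0.11],[0,0,0]],[0.9,[0.062,-0.149,-0.11],[0,0,0]]]' |grep -E "pos|force"
python3 - <<'E'
from ov import *
p=viewer.camera_params('wrist');im=viewer.snapshot('wrist')[:,:,::-1]
F['sp']=F['rl'];F['rl']=F.pop('rm')
cv2.imwrite('pics/w6.png',cv2.resize(draw('wrist',im,2,p),(800,600),interpolation=cv2.INTER_AREA))
E
```

```text
clock: 17.07
tool_pos: [0.4326, -0.3185, 0.1344]
orientation: [-180.0, 0.0, -0.0]
force: [-1.0, -0.0, -0.8]
opening: 0.0607
gripper_force: 0.0
tool_pos: [0.495, -0.1684, 0.2457]
force: [1.6, 0.5, -0.7]
gripper_force: 0.0
```

View pics/w6.png

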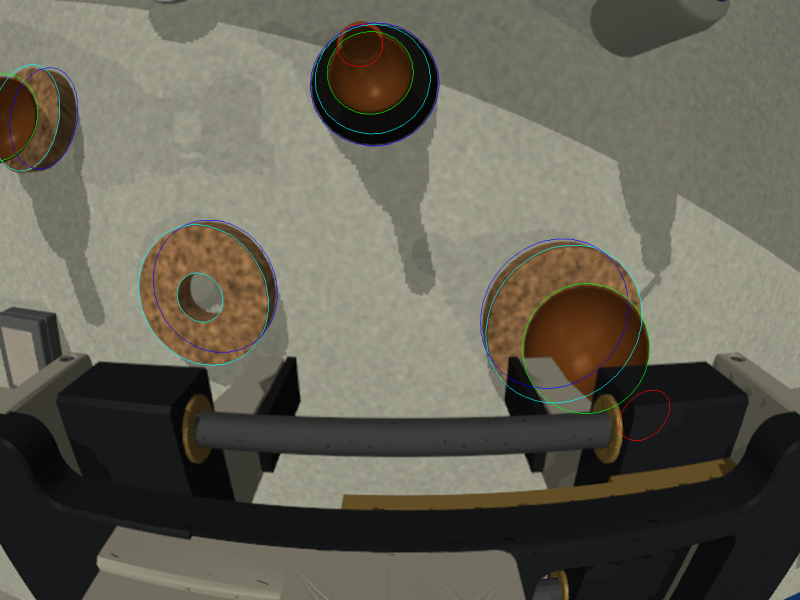

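```bash
python3 -m pendant '[[1,[0.0145,-0.035,0],[0,0,0]],[1,[0.029,-0.07,0],[0,0,0]],[1,[0.0435,-0.105,0],[0,0,0]],[1,[0.058,-0.14,0],[0,0,0]],[1,[0.0725,-0.175,0],[0,0,0]],[1,[0.087,-0.21,0],[0,0,0]],[1,[0.1015,-0.245,0],[0,0,0]],[1,[0.116,-0.28,0],[0,0,0]],[1,[0.13,-0.315,0],[0,0,0]],[1,[0.143,-0.345,0],[0,0,0]]]' | grep pos
python3 -m pendant '[[1,[0.01,-0.023,0],[0,0,0]],[1,[0.0155,-0.037,0.01],[0,0,0]],[1,[0.0155,-0.037,0.02],[0,0,0]],[1,[0.0155,-0.037,0.03],[0,0,0]],[1,[0.0155,-0.037,0.04],[0,0,0]],[1,[0.0155,-0.037,0.05],[0,0,0]],[1,[0.0155,-0.037,0.05],[0,0,0]],[1,[0.0155,-0.037,0.05],[0,0,0]],[1,[0.0155,-0.037,0.05],[0,0,0]],[1,[0.0155,-0.037,0.05],[0,0,0]]]' | grep pos
python3 - <<'E'
from ov import *
p=viewer.camera_params('wrist');im=viewer.snapshot('wrist')[:,:,::-1]
print(sensors.get_obs()['tool_pos'])
d=draw('wrist',im,3,p); u,v=proj('wrist',[.6532,.2132,.09],p)[0]
u=int(u*3);v=int(v*3);cv2.imwrite('pics/w7.png',d[max(0,v-300):v+300,max(0,u-400):u+400])
E
```

```text
tool_pos: [0.6384, 0.1777, 0.2453]
tool_pos: [0.6538, 0.2122, 0.1955]
[0.65376938 0.21232981 0.1954208 ]
```

View pics/w7.png

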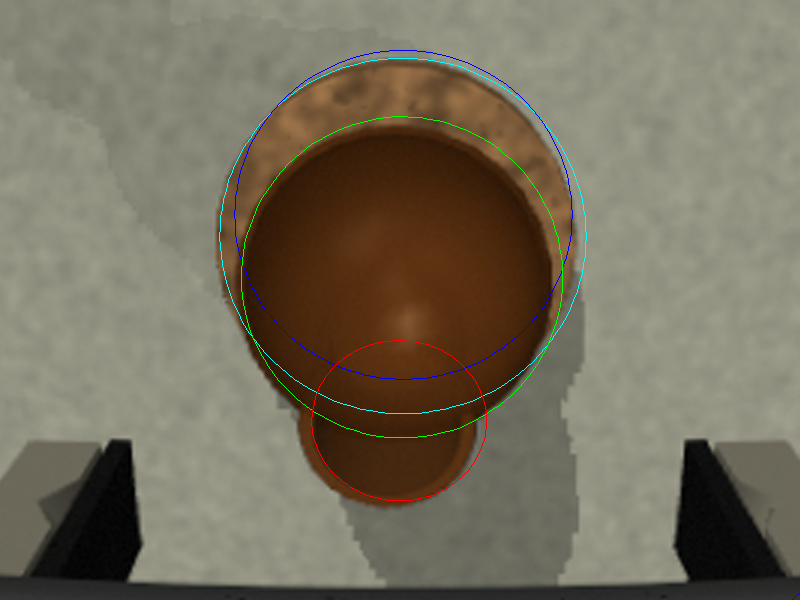

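```bash
python3 -m pendant '[[1,[-0.0013,-0.0027,0.015],[0,0,0]],[1,[-0.0013,-0.0027,0.035],[0,0,0]],[0.8,[-0.0013,-0.0027,0.055],[0,0,0]],[0.5,[-0.0013,-0.0027,0.068],[0,0,0]],[0.3,[-0.0013,-0.0027,0.075],[0,0,0]],[0.1,[-0.0013,-0.0027,0.0774],[0,0,0]],[0,[-0.0013,-0.0027,0.0774],[0,0,0]],[0,[-0.0013,-0.0027,0.0774],[0,0,0]],[-0.1,[-0.0013,-0.0027,0.0774],[0,0,0]],[-0.1,[-0.0013,-0.0027,0.0774],[0,0,0]]]'
python3 -m pendant '[[-0.15,[0,0,0],[0,0,0]],[-0.2,[0,0,0],[0,0,0]],[-0.25,[0,0,0],[0,0,0]],[-0.35,[0,0,0],[0,0,0]],[-1,[0,0,0],[0,0,0]],[-1,[0,0,0],[0,0,0]],[-1,[0,0,0],[0,0,0]],[-1,[0,0,0],[0,0,0]]]'
```

```text
clock: 20.5
tool_pos: [0.6526, 0.2154, 0.1182]
orientation: [-180.0, -0.1, -0.0]
force: [-0.8, -0.7, 0.9]
opening: 0.0417
gripper_force: 0.0
clock: 21.17
tool_pos: [0.6522, 0.2152, 0.1172]
orientation: [-180.0, -0.0, -0.0]
force: [0.2, -0.6, 1.9]
opening: 0.0318
gripper_force: 30.0
```

```bash
python3 -m pendant '[[-1,[0,0,-0.003],[0,0,0]],[-1,[0,0,-0.01],[0,0,0]],[-1,[0,0,-0.02],[0,0,0]],[-1,[0,0,-0.032],[0,0,0]],[-1,[0,0,-0.044],[0,0,0]],[-1,[-0.003,0.0032,-0.054],[0,0,0]],[-1,[-0.01,0.0106,-0.06],[0,0,0]],[-1,[-0.02,0.0212,-0.06],[0,0,0]],[-1,[-0.035,0.037,-0.06],[0,0,0]],[-1,[-0.05,0.053,-0.06],[0,0,0]]]' |grep -E "pos|ope"
python3 -m pendant '[[-1,[-0.017,0.018,0],[0,0,0]],[-1,[-0.034,0.036,0],[0,0,0]],[-1,[-0.051,0.054,0],[0,0,0]],[-1,[-0.068,0.072,0],[0,0,0]],[-1,[-0.085,0.09,0],[0,0,0]],[-1,[-0.1,0.106,0],[0,0,0]],[-1,[-0.115,0.122,0],[0,0,0]],[-1,[-0.127,0.135,0],[0,0,0]],[-1,[-0.135,0.1435,0],[0,0,0]],[-1,[-0.14,0.149,0],[0,0,0]]]' |grep pos
python3 -m pendant '[[-1,[0,0,0],[0,0,0]],[-1,[0,0,0],[0,0,0]],[-1,[0,0,0],[0,0,0]],[-1,[0,0,0],[0,0,0]]]' |grep pos
python3 - <<'E'
from ov import *
p=viewer.camera_params('wrist');im=viewer.snapshot('wrist')[:,:,::-1]
print(sensors.get_obs()['tool_pos'])
d=draw('wrist',im,3,p,{}); u,v=proj('wrist',[.4621,.0127,.03],p)[0]
u=int(u*3);v=int(v*3);cv2.imwrite('pics/w8.png',d[max(0,v-300):v+300,max(0,u-400):u+400])
E
```

```text
tool_pos: [0.6009, 0.1612, 0.1774]
opening: 0.0317
tool_pos: [0.4607, 0.0121, 0.1776]
tool_pos: [0.4626, 0.0137, 0.1769]
[0.46248549 0.01369106 0.17686726]
```

View pics/w8.png

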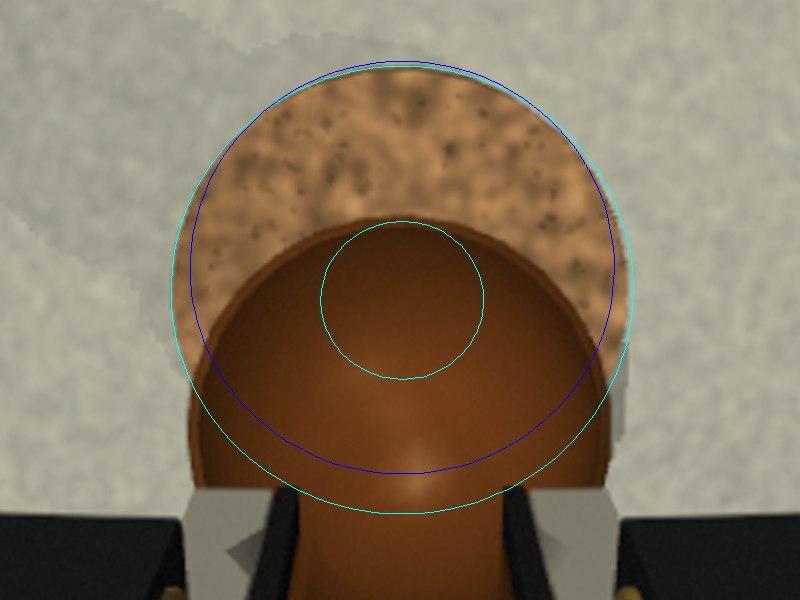

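```bash
python3 -m pendant '[[-1,[-0.0004,0.0005,0.006],[0,0,0]],[-1,[-0.0004,0.0005,0.018],[0,0,0]],[-1,[-0.0004,0.0005,0.032],[0,0,0]],[-1,[-0.0004,0.0005,0.043],[0,0,0]],[-1,[-0.0004,0.0005,0.050],[0,0,0]],[-1,[-0.0004,0.0005,0.055],[0,0,0]],[-1,[-0.0004,0.0005,0.058],[0,0,0]],[-1,[-0.0004,0.0005,0.06],[0,0,0]],[-1,[-0.0004,0.0005,0.061],[0,0,0]],[-1,[-0.0004,0.0005,0.061],[0,0,0]]]'
python3 -m pendant '[[-1,[0,0,0.0005],[0,0,0]],[-1,[0,0,0.0005],[0,0,0]],[-1,[0,0,0.0005],[0,0,0]]]' | grep force
```

```text
clock: 24.05
tool_pos: [0.4618, 0.0128, 0.1162]
orientation: [-180.0, -0.0, -0.0]
force: [-1.8, 0.0, -0.5]
opening: 0.0316
gripper_force: 30.0
force: [0.4, 0.6, -0.6]
gripper_force: 30.0
```

```bash
for i in 1 2; do python3 -m pendant '[[-1,[0,0,0.0005],[0,0,0]],[-1,[0,0,0.0005],[0,0,0]],[-1,[0,0,0.0005],[0,0,0]]]' | grep -E "force: .*,|pos"; done
```

```text
tool_pos: [0.4621, 0.0128, 0.1156]
force: [-0.1, 0.3, 4.9]
tool_pos: [0.4623, 0.0128, 0.1154]
force: [-1.6, -0.2, 10.2]
```

```bash
python3 -m pendant '[[-1,[0,0,-0.0006],[0,0,0]],[-1,[0,0,-0.0006],[0,0,0]],[-0.23,[0,0,-0.0006],[0,0,0]],[-0.15,[0,0,-0.0006],[0,0,0]],[-0.1,[0,0,-0.0006],[0,0,0]],[0.1,[0,0,-0.0006],[0,0,0]],[0.2,[0,0,-0.0006],[0,0,0]],[0.4,[0,0,-0.0006],[0,0,0]],[0.4,[0,0,-0.0006],[0,0,0]],[0.4,[0,0,-0.0006],[0,0,0]]]'
python3 -m pendant '[[0.4,[0,0,-0.01],[0,0,0]],[0.4,[0,0,-0.03],[0,0,0]],[0.4,[0,0,-0.06],[0,0,0]],[0.4,[0,0,-0.085],[0,0,0]],[0.4,[0.005,0.004,-0.1],[0,0,0]],[0.5,[0.018,0.015,-0.11],[0,0,0]],[0.6,[0.036,0.031,-0.11],[0,0,0]],[0.7,[0.058,0.05,-0.11],[0,0,0]],[0.8,[0.08,0.0695,-0.11],[0,0,0]],[0.9,[0.102,0.0885,-0.11],[0,0,0]]]' |grep -E "pos|force"
python3 -m pendant '[[1,[0.022,0.019,0],[0,0,0]],[1,[0.044,0.038,0.005],[0,0,0]],[1,[0.062,0.054,0.015],[0,0,0]],[1,[0.075,0.065,0.03],[0,0,0]],[1,[0.08,0.0695,0.045],[0,0,0]],[1,[0.08,0.0695,0.055],[0,0,0]],[1,[0.08,0.0695,0.055],[0,0,0]],[1,[0.08,0.0695,0.055],[0,0,0]],[1,[0.08,0.0695,0.055],[0,0,0]],[1,[0.08,0.0695,0.055],[0,0,0]]]' |grep -E "pos|force"
for i in 1 2; do python3 -m pendant '[[1,[0,0,0],[0,0,0]]]' | grep pos; done
```

```text
clock: 25.63
tool_pos: [0.4616, 0.0127, 0.1151]
orientation: [180.0, 0.0, -0.0]
force: [-0.2, -0.5, 0.4]
opening: 0.0606
gripper_force: 0.0
tool_pos: [0.5645, -0.0768, 0.2253]
force: [0.6, 1.7, 0.4]
gripper_force: 0.0
tool_pos: [0.6439, -0.1449, 0.1718]
force: [0.5, -0.5, 1.5]
gripper_force: 0.0
tool_pos: [0.6439, -0.1449, 0.1717]
tool_pos: [0.6437, -0.145, 0.1713]
```

```bash
python3 -m pendant '[[1,[0,0,0.015],[0,0,0]],[1,[0,0,0.035],[0,0,0]],[0.8,[0,0,0.055],[0,0,0]],[0.5,[0,0,0.07],[0,0,0]],[0.3,[0,0,0.079],[0,0,0]],[0.1,[0,0,0.0827],[0,0,0]],[0,[0,0,0.0827],[0,0,0]],[-0.1,[0,0,0.0827],[0,0,0]],[-0.2,[0,0,0.0827],[0,0,0]],[-0.2,[0,0,0.0827],[0,0,0]]]'
python3 -m pendant '[[-0.25,[0,0,0],[0,0,0]],[-0.3,[0,0,0],[0,0,0]],[-0.35,[0,0,0],[0,0,0]],[-0.4,[0,0,0],[0,0,0]],[-0.5,[0,0,0],[0,0,0]],[-1,[0,0,0],[0,0,0]],[-1,[0,0,0],[0,0,0]],[-1,[0,0,0],[0,0,0]],[-1,[0,0,0],[0,0,0]]]'
```

```text
clock: 28.3
tool_pos: [0.6442, -0.1454, 0.0887]
orientation: [180.0, -0.1, -0.0]
force: [-1.1, 0.6, -0.3]
opening: 0.0395
gripper_force: 0.0
clock: 29.05
tool_pos: [0.6436, -0.1454, 0.0875]
orientation: [180.0, -0.0, -0.0]
force: [-0.4, 0.2, 0.2]
opening: 0.0258
gripper_force: 30.0
```

```bash
python3 -m pendant '[[-1,[0,0,-0.004],[0,0,0]],[-1,[0,0,-0.012],[0,0,0]],[-1,[0,0,-0.024],[0,0,0]],[-1,[0,0,-0.038],[0,0,0]],[-1,[0,0,-0.05],[0,0,0]],[-1,[0,-0.005,-0.06],[0,0,0]],[-1,[0,-0.016,-0.06],[0,0,0]],[-1,[0.001,-0.034,-0.06],[0,0,0]],[-1,[0.0015,-0.06,-0.06],[0,0,0]],[-1,[0.002,-0.088,-0.06],[0,0,0]]]' |grep -E "pos|open"
python3 -m pendant '[[-1,[0.001,-0.03,0],[0,0,0]],[-1,[0.002,-0.06,0],[0,0,0]],[-1,[0.003,-0.09,0],[0,0,0]],[-1,[0.004,-0.12,0],[0,0,0]],[-1,[0.005,-0.15,0],[0,0,0]],[-1,[0.006,-0.178,0],[0,0,0]],[-1,[0.0065,-0.202,0],[0,0,0]],[-1,[0.007,-0.222,0],[0,0,0]],[-1,[0.007,-0.237,0],[0,0,0]],[-1,[0.007,-0.247,0],[0,0,0]]]' |grep pos
python3 -m pendant '[[-1,[0,-0.01,0],[0,0,0]],[-1,[0,-0.018,0],[0,0,0]],[-1,[0,-0.023,0],[0,0,0]],[-1,[0,-0.025,0],[0,0,0]],[-1,[0,-0.025,0],[0,0,0]],[-1,[0,-0.025,0],[0,0,0]],[-1,[0,-0.025,0],[0,0,0]],[-1,[0,-0.025,0],[0,0,0]]]' |grep pos
cat > fit.py <<'E'
from ov import *
from scipy.optimize import least_squares
# fit the ring's top circle (two nearest brightness edges along rays) in a wrist picture
def fit(c0,r,z,im,p,side=(-70,70)):
    g=cv2.GaussianBlur(cv2.cvtColor(im,cv2.COLOR_BGR2LAB),(0,0),1).astype(float)
    def edge(a):
        ds=np.linspace(-.008,.008,65); P=np.array([[c0[0]+(r+d)*np.cos(a),c0[1]+(r+d)*np.sin(a),z] for d in ds])
        q=proj('wrist',P,p).astype(np.float32)
        s=cv2.remap(g[:,:,2].astype(np.float32),q[:,0],q[:,1],cv2.INTER_LINEAR).ravel() # b: brown vs grey
        k=np.argmax(-np.gradient(cv2.GaussianBlur(s[:,None],(1,9),0).ravel())[4:-4])+4
        return ds[k]
    A=np.radians(np.arange(*side,4)); D=np.array([edge(a) for a in A])
    s=least_squares(lambda q:q[0]*np.cos(A)+q[1]*np.sin(A)+q[2]-D,[0,0,0],loss='soft_l1',f_scale=.001)
    return np.array(c0)+s.x[:2],s.x[2],np.round(D*1000,1)
E
python3 - <<'E'
from fit import *
p=viewer.camera_params('wrist');im=viewer.snapshot('wrist')[:,:,::-1].copy()
cv2.imwrite('pics/w9raw.png',im);print(sensors.get_obs()['tool_pos'])
print(fit((.6528,.2146),.055,.03,im,p))
E
```

```text
tool_pos: [0.6451, -0.0563, 0.1472]
opening: 0.0253
tool_pos: [0.6521, 0.1919, 0.1471]
tool_pos: [0.6528, 0.214, 0.1475]
[0.65277254 0.21408673 0.14752887]
(array([0.65598441, 0.21510493]), np.float64(-0.003294140307300797), array([-2. , -2. , -2. , -2. , -2.3, -2. , -2. , -1.7, -1.7, -1.5, -1. ,
       -1. , -0.5,  0. ,  0.3,  0.3,  0.3,  0.3,  0.5,  0.3,  0.5,  0.5,
       -0.3, -0.7, -0.3, -0.5, -1. , -1. , -1. , -1.3, -1.3, -0.7, -1. ,
       -1.3, -0.7]))
```

```bash
python3 -m pendant '[[-1,[-0.004,0.005,0],[0,0,0]],[-1,[-0.012,0.015,0],[0,0,0]],[-1,[-0.024,0.03,0],[0,0,0]],[-1,[-0.038,0.048,0],[0,0,0]],[-1,[-0.05,0.063,0],[0,0,0]],[-1,[-0.057,0.072,0],[0,0,0]],[-1,[-0.06,0.08,0],[0,0,0]],[-1,[-0.06,0.08,0],[0,0,0]],[-1,[-0.06,0.08,0],[0,0,0]],[-1,[-0.06,0.08,0],[0,0,0]]]' |grep pos
python3 - <<'E'
from fit import *
p=viewer.camera_params('wrist');im=viewer.snapshot('wrist')[:,:,::-1].copy()
cv2.imwrite('pics/w10raw.png',im);print(sensors.get_obs()['tool_pos'])
c=(.6528,.2146)
print(proj('wrist',circ(c,.055,.03,9),p).round())
print(fit(c,.055,.03,im,p,(-60,180)))
# hole: bright bench inside -> reversed edge
for a in range(0,360,30):
    a=np.radians(a);ds=np.linspace(.008,.032,49)
    q=proj('wrist',np.array([[c[0]+d*np.cos(a),c[1]+d*np.sin(a),.03] for d in ds]),p).astype(np.float32)
    s=cv2.remap(cv2.GaussianBlur(cv2.cvtColor(im,cv2.COLOR_BGR2LAB),(0,0),1)[:,:,2].astype(np.float32),q[:,0],q[:,1],cv2.INTER_LINEAR).ravel()
    g=np.gradient(s);print(round(np.degrees(a)),ds[np.argmax(g)]*1000,g.max().round(1))
E
```

```text
tool_pos: [0.5934, 0.1352, 0.1475]
[0.59328778 0.13523616 0.14734958]
[[214.  86.]
 [166. 111.]
 [151. 162.]
 [172. 209.]
 [220. 228.]
 [267. 208.]
 [287. 156.]
 [265. 104.]
 [214.  86.]]
(array([0.65122715, 0.21400482]), np.float64(-0.0007942847772639835), array([-1.5,  0.3, -0.3, -0.5, -1.3, -1.5, -1.7, -2. , -2.3, -2. , -2.5,
       -2.5, -2.3, -2.5, -2.5, -2.5, -2.5, -2.8, -2.5, -2.5, -2.5, -2.5,
       -2.3, -2.5, -2.5, -2.5, -2.5, -2.5, -2.3, -2.3, -2. , -2. , -1.7,
       -1.7, -1.7, -1. , -1.5, -1.5, -1. , -1. , -1. , -1. , -1. , -0.5,
       -0.7, -0.3, -0.5, -0.5, -0.3,  0.3,  0.3,  0.3,  0.3,  0. ,  0.5,
        0.3,  0.3,  0.5,  0.5,  0.3]))
0 18.500000000000004 3.1
30 19.0 2.7
60 19.5 2.5
90 20.5 2.1
120 20.5 2.1
150 16.0 1.6
180 16.0 2.3
210 20.5 2.9
240 20.5 3.4
270 20.0 3.2
300 19.5 3.7
330 18.500000000000004 3.7
```

```bash
python3 -m pendant '[[-1,[0.004,-0.005,0],[0,0,0]],[-1,[0.012,-0.015,0],[0,0,0]],[-1,[0.024,-0.03,0],[0,0,0]],[-1,[0.038,-0.048,0],[0,0,0]],[-1,[0.05,-0.063,0],[0,0,0]],[-1,[0.057,-0.073,0],[0,0,0]],[-1,[0.0595,-0.0796,0],[0,0,0]],[-1,[0.0595,-0.0796,0],[0,0,0]],[-1,[0.0595,-0.0796,0],[0,0,0]],[-1,[0.0595,-0.0796,0],[0,0,0]]]' |grep pos
python3 -m pendant '[[-1,[0,0,0.006],[0,0,0]],[-1,[0,0,0.016],[0,0,0]],[-1,[0,0,0.028],[0,0,0]],[-1,[0,0,0.038],[0,0,0]],[-1,[0,0,0.045],[0,0,0]],[-1,[0,0,0.049],[0,0,0]],[-1,[0,0,0.051],[0,0,0]],[-1,[0,0,0.052],[0,0,0]],[-1,[0,0,0.052],[0,0,0]],[-1,[0,0,0.052],[0,0,0]]]'|grep -E "pos|force"
python3 -m pendant '[[-1,[0,0,0.0005],[0,0,0]],[-1,[0,0,0.0005],[0,0,0]],[-1,[0,0,0.0005],[0,0,0]]]' | grep -E "pos|force: .*,"
```

```text
tool_pos: [0.6517, 0.2138, 0.1474]
tool_pos: [0.6525, 0.2144, 0.0958]
force: [0.2, 0.2, -0.2]
gripper_force: 30.0
tool_pos: [0.6525, 0.2144, 0.0953]
force: [0.1, 0.8, 1.2]
```

```bash
for i in 1 2; do python3 -m pendant '[[-1,[0,0,0.0005],[0,0,0]],[-1,[0,0,0.0005],[0,0,0]],[-1,[0,0,0.0005],[0,0,0]]]' | grep -E "force: .*,|pos"; done
```

```text
tool_pos: [0.6526, 0.2144, 0.0951]
force: [0.3, 0.5, 3.9]
tool_pos: [0.6526, 0.2144, 0.0949]
force: [-2.2, 0.4, 6.5]
```

```bash
for i in 1 2 3 4; do python3 -m pendant '[[-1,[0,0,0],[0,0,0]]]' | grep -E "force: .*,"; done;  for i in 1 2 3 4; do python3 -m pendant '[[-1,[-0.0002,0,0],[0,0,0]]]' | grep -E "force: .*,"; done
```

```text
force: [-1.2, 0.1, 7.1]
force: [-1.1, -0.4, 6.1]
force: [-1.0, 0.1, 5.9]
force: [-1.3, 0.2, 6.4]
force: [-1.3, 0.1, 5.9]
force: [-0.1, 1.2, 5.4]
force: [0.8, -0.1, 4.3]
force: [0.8, 0.9, 4.8]
```

```bash
python3 -m pendant '[[-1,[0.0002,0,-0.0003],[0,0,0]],[-1,[0.0002,0,-0.0003],[0,0,0]],[-0.36,[0.0002,0,-0.0003],[0,0,0]],[-0.3,[0.0002,0,-0.0003],[0,0,0]],[-0.25,[0.0002,0,-0.0003],[0,0,0]],[-0.1,[0.0002,0,-0.0003],[0,0,0]],[0,[0.0002,0,-0.0003],[0,0,0]],[0.2,[0.0002,0,-0.0003],[0,0,0]],[0.3,[0.0002,0,-0.0003],[0,0,0]],[0.3,[0.0002,0,-0.0003],[0,0,0]]]'
python3 -m pendant '[[0.3,[0,0,-0.01],[0,0,0]],[0.3,[0,0,-0.03],[0,0,0]],[0.3,[0,0,-0.06],[0,0,0]],[0.3,[0,0,-0.09],[0,0,0]],[0.3,[0,0,-0.12],[0,0,0]],[0.4,[0,0,-0.14],[0,0,0]],[0.5,[-0.02,0,-0.16],[0,0,0]],[0.5,[-0.05,0.0,-0.17],[0,0,0]],[0.6,[-0.085,0.0,-0.17],[0,0,0]],[0.6,[-0.12,0.0,-0.17],[0,0,0]]]' |grep pos
python3 -m pendant '[[0.6,[-0.03,-0.03,0],[0,0,0]],[0.6,[-0.05,-0.06,0],[0,0,0]],[0.6,[-0.07,-0.09,0],[0,0,0]],[0.6,[-0.09,-0.12,0],[0,0,0]],[0.6,[-0.11,-0.15,0],[0,0,0]],[0.6,[-0.13,-0.18,0],[0,0,0]],[0.6,[-0.15,-0.21,0],[0,0,0]],[0.6,[-0.15,-0.24,0],[0,0,0]],[0.6,[-0.15,-0.26,0],[0,0,0]],[0.6,[-0.15,-0.26,0],[0,0,0]]]' |grep pos
python3 - <<'E'
from ov import *
# outlines of amber balls (no viewing): compare expected ball outline centre with colour blob, top + side
F2=dict(rs=(.032,.013,.120),rm=(.0425,.016,.140),rl=(.0525,.018,.160)); R['rs']=((.6525,.2146),)+R['rs'][1:]
for cam in('top','side'):
    im=viewer.snapshot(cam)[:,:,::-1].copy(); cv2.imwrite(f'pics/{cam}9.png',im)
    b,g,r=[im[:,:,i].astype(int) for i in range(3)]
    hsv=cv2.cvtColor(im,cv2.COLOR_BGR2HSV)
    for n,(bb,nr,H) in F2.items():
        c,_,_,rh,h=R[n];cz=h+np.sqrt(bb*bb-rh*rh);bot=cz-bb
        C=proj(cam,[*c,cz])[0];N=proj(cam,[*c,bot+H-.01])[0]
        def amber(q,k=2):
            u,v=np.round(q).astype(int);return hsv[v-k:v+k+1,u-k:u+k+1].reshape(-1,3).mean(0).round()
        sd=[proj(cam,[c[0]+dx,c[1]+dy,bot+H-.02])[0] for dx,dy in((nr+.006,0),(-nr-.006,0))]
        print(cam,n,C.round(),amber(C),'neck',N.round(),amber(N),'beside',[amber(s) for s in sd])
E
```

```text
clock: 36.23
tool_pos: [0.6516, 0.2142, 0.0942]
orientation: [180.0, 0.0, -0.0]
force: [-0.6, 0.3, -0.4]
opening: 0.0553
gripper_force: 0.0
tool_pos: [0.5308, 0.2141, 0.2656]
tool_pos: [0.381, 0.4777, 0.2644]
top rs [200. 213.] [ 12. 184.  73.] neck [190. 207.] [ 12. 201.  45.] beside [array([ 14., 133., 114.]), array([ 12., 197.,  60.])]
top rm [304. 307.] [ 12. 172.  91.] neck [302. 309.] [ 12. 178.  88.] beside [array([ 12., 192.,  70.]), array([ 12., 191.,  79.])]
top rl [477. 318.] [ 12. 183.  86.] neck [494. 322.] [ 12. 190.  74.] beside [array([ 12., 194.,  63.]), array([ 12., 193.,  71.])]
side rs [331. 172.] [ 11. 125. 100.] neck [331. 144.] [ 11. 102.  85.] beside [array([ 20.,  31., 171.]), array([ 20.,  30., 176.])]
side rm [254. 227.] [ 11. 133. 106.] neck [251. 195.] [ 11. 110.  84.] beside [array([ 19.,  43., 152.]), array([ 20.,  30., 175.])]
side rl [239. 357.] [ 12. 154. 112.] neck [232. 319.] [ 12. 111.  85.] beside [array([ 20.,  31., 177.]), array([ 19.,  31., 175.])]
```

All three necks stand upright where expected, with bench visible on either side, and the arm is clear.

```bash
python3 -c "
from plant import workorder
print(workorder.close_job())"
```

```text
the job is handed in; nothing more can be done
None
```

The job is handed in after about 39 s of the 128 s. Each flask is in the ring of its own size; a final check of the top and side images by code found the balls and necks upright where expected, but I had no views left to look at the finished scene myself.

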